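# Pop open the sample hatch of a vial reader

## Robot

A 6-joint arm with a two-finger parallel gripper is mounted at the origin on the work surface. World frame = base frame: x ahead of the robot, y to its left, z up, the work surface at z = 0. Lengths are in mm, angles in degrees, forces in N, time in s.
With the tool pointing down it reaches from about 300 to 850 mm from the base axis. Payload 4.2 kg.
Tool frame: the origin (TCP) lies midway between the tips of the shut fingers; the grasp point (between the pads) lies 19 mm behind it; y points along the fingers, z is the direction in which the jaws open and shut, and the axes are right-handed (so a half turn about y gives the same grasp; the last joint's range is limited). The gripper opens to 91 mm and grips with 3 to 60 N. Pads are 32 mm wide; open, the fingers measure 118 mm over their backs; the gripper's body (76 mm by 178 mm) begins 60 mm behind the grasp point.
Start: joints at [-78.381, 18.312, 89.639, -0, 72.044, -1.146], TCP at [127.055, -560.803, 213.976] pointing down, gripper open.
Joint ranges: [-177.97, 177.97], [-48.28, 115.42], [12.27, 149.76], [-77.06, 257.06], [2.81, 150.46], [-146.56, 146.56]. Speed limits (degrees/s): [147.25, 147.25, 180, 180, 180, 180].

## Interface

Orientations are given as [roll, pitch, yaw] about the fixed x, y, z axes, in that order (R = Rz(yaw) Ry(pitch) Rx(roll)).
In Python, from workcell import env gives the robot as it stands.
- The arm moves only by the shell command python3 -m handwheel 'ROWS' [FORCE]. ROWS is JSON, a list of rows, each a list of 3 entries, a list of its own where there are three numbers: the opening, from 0 (shut) to 1 (fully open), then the shift along the tool's x, y, z in mm, then the turn, a rotation vector about the tool's x, y, z in degrees. A call has exactly 10 rows; each row shifts and turns the commanded pose from where the row before left it, along the tool's axes as they then stand; what a row does not reach is not made up. A row lasts 1/12 s, in which the tool goes at most 41.7 mm and 7.16 degrees, less where a joint would pass 70% of its speed; a pose out of reach is approached as far as the arm can. A call is refused whole if a number of a shift passes 41.7 or a number of a turn 7.16, either way. A call with a gripper value outside its range is refused whole. The fingers move at their own pace and stop on an object; FORCE is the grip in N (left out, the last holds). Time passes only in rows, so rows that do not move let the fingers close, or fill a call up. It gives the time, the measured TCP pose, the force and the opening at its end, in the units of the state.
- env.state(): the state, without advancing time (a new reading comes with each control period).
- env.grab_frame(name): name is "scene" or "top"; returns the picture (420x560x3 uint8, red, green, blue); there is no depth.
- env.camera_info(name): a dict with "fx", "fy", "cx", "cy" (pixels), "camera_from_world" (4x4, takes a point from world to camera coordinates). Camera axes: x right, y down, z forward; pixel columns grow to the right and rows downward; lengths in mm; the calibration is good to about 2 mm. A picture is of the moment at which its call begins. camera_info takes no time and is no camera call.
- env.job_done(): hands the job in, once; it reports no verdict.
Trained networks look in the newest picture that a camera, given by its name, has taken for a name from the list of things; names that differ only in an ending like _2 or _b are one class to them, and where a whole thing is asked for, a point or a joint stands for the part that bears it (a point fixed in the world has none). Each returns a list of dicts, best first, with "p" (0 to 1); they miss things now and then, are a little off and sometimes report something else, mostly with a low value. They report only what shows in the picture. A call takes as long as a camera call.
- env.masks_of(camera, label): "region" (420x560 bool, what is visible of it) and "location" ([column, row] in pixels, amid what is visible of it).
The state is a dict: "time_s": time; "qpos": joint angles; "qvel": joint speeds; "effort": joint torques, N m; "ee_pos": TCP position; "ee_rot": TCP orientation; "force": force on the tool from outside, world axes, zero at the start; "torque": the same for the moment, N m; "gripper_width": finger opening in mm.
Only numpy, scipy, OpenCV 4.12 (cv2) and the standard library are available. Lean on these libraries where they do the work, as an engineer would, in place of code of your own. Each camera call takes 0.05 s, during which the arm holds its last target.

## Task

Open the sample hatch of the vial reader, the wider of the two bench instruments with the broad square hatch: with the fingertips press the ribbed front edge of that hatch gently inward once until its push-push latch lets go, then back off, let the hatch spring up, and leave it standing open with the hand clear, without pushing it down again. Leave the narrow hatch of the other instrument shut, and do not move or pick up any of the vials, the jar or the beaker.

Things in the scene. Friction and masses are not known exactly. Their poses are not given: they have to be found in the camera images.
- vial_reader: Fixed low white instrument, 220 (x) x 200 (y) x 100 (z) mm, origin at the centre of its underside, front to its -x (the robot). Deck 100 mm above the bench; in it the broad sample hatch, 84 (x) x 80 (y) mm, top 8 mm above the deck, with a round amber window, covering x -69 to +15 and y -40 to +40 mm. Yaw within 0.3 rad; it stands left or right of the power unit.
- sample_hatch_press (a point): The spot to press: on the top face of the sample hatch, in the middle of its three ribs, 16 mm behind its front edge and 68 mm in front of the hinge line, on the hatch's centre line. It moves with the hatch: fully open it is about 46 mm higher and 26 mm further back.
- sample_hatch_hinge (a point): Middle of the sample hatch's hinge line, at its rear (+x of the reader) edge; the hinge line runs along the reader's y axis, 105 mm above the bench.
- sample_hatch (a joint): Hatch angle, rad. 0 to 0.01: shut, latched (start); negative: pressed in; positive: open. From shut it goes in under 2 to 4 N at the press spot to a hard stop at -0.105 (7 mm down); the latch lets go at -0.05 to -0.07, so press to the stop (5 to 6 N). As the finger rises the hatch follows it and springs to its open stop at 0.80 in about 0.5 s. Pushed shut and in again, it latches again.
- power_unit: Fixed narrower white instrument of the same build, 220 (x) x 150 (y) x 100 (z) mm, origin at the centre of its underside, front faces its -x; it has a narrow hatch, 84 x 46 mm, without a window, which stays shut.
- fuse_hatch (a joint): Angle of the power unit's narrow hatch, rad; 0 to 0.01 shut and latched (the start), same kind of latch. To be left alone.
- deck_vial_a_mid (a point): Loose bystander: clear vial, white cap, on the reader's deck, left of the hatch; 24 mm diameter, 46 mm tall; this point is its centre, half-way up. Leave alone.
- deck_vial_b_mid (a point): Loose bystander: amber vial, black cap, on the reader's deck, right of the hatch; 24 mm diameter, 46 mm tall; this point is its centre, half-way up. Leave alone.
- vial_a_mid (a point): Loose bystander: clear vial, black cap, on the bench in front; 24 mm diameter, 46 mm tall; this point is its centre, half-way up. Leave alone.
- vial_b_mid (a point): Loose bystander: clear vial, white cap, on the bench in front; 24 mm diameter, 46 mm tall; this point is its centre, half-way up. Leave alone.
- vial_c_mid (a point): Loose bystander: amber vial, black cap, on the bench in front; 24 mm diameter, 46 mm tall; this point is its centre, half-way up. Leave alone.
- amber_jar: Loose bystander: brown jar with black lid, 60 mm diameter, 85 mm tall, origin at the centre of its underside. Leave alone.
- beaker: Loose bystander: glass beaker, 64 mm diameter, 70 mm tall, origin at the centre of its underside. Leave alone.

How it is judged:
By the outcome, as a careful person would: the job done as asked, in the order asked, and still so for the second after the job is handed in, with the robot touching nothing.
It also fails if it takes over 38 s, if anything falls off the work surface, if the arm or the gripper's body presses on something with over 40 N, if the wrist force passes 120 N, or if a joint passes its speed limit or range.

## Working session

There is one attempt and no reset: what is moved stays moved. The work goes in short steps, Python scripts to look and compute and a shell command to move; the robot and the scene stay as the last step left them, time stands still between calls to the robot, and variables do not carry over. Pictures are saved under pics/ and viewed, and the job is handed in when it is done.

```bash
mkdir -p pics; ls; python3 - <<'E'
from workcell import env
import cv2
for n in("scene","top"):
    im=env.grab_frame(n); cv2.imwrite(f"pics/{n}0.png",im[:,:,::-1])
    print(n,env.camera_info(n))
s=env.state();print(s)
for n in("scene","top"):
  for l in("vial_reader","sample_hatch_press","sample_hatch_hinge","power_unit","sample_hatch"):
    print(n,l,[(round(d['p'],2),d['location'],int(d['region'].sum())) for d in env.masks_of(n,l)])
E
```

```text
pics
scene {'fx': 461.969947166388, 'fy': 461.969947166388, 'cx': 281.8687857164565, 'cy': 210.45129761412394, 'camera_from_world': array([[ 7.81572451e-01,  6.23694143e-01, -1.22523324e-02,
        -4.34126339e+02],
       [ 4.99572269e-01, -6.37552286e-01, -5.86476454e-01,
        -2.48498305e+02],
       [-3.73593432e-01,  4.52252914e-01, -8.09873601e-01,
         1.48620186e+03],
       [ 0.00000000e+00,  0.00000000e+00,  0.00000000e+00,
         1.00000000e+00]])}
top {'fx': 427.9764920907033, 'fy': 427.9764920907033, 'cx': 282.7344334263819, 'cy': 205.58500899802132, 'camera_from_world': array([[ 1.41995248e-02, -9.99875661e-01, -6.85830369e-03,
         1.25750885e+01],
       [-9.91544821e-01, -1.31957540e-02, -1.29091982e-01,
         5.95569167e+02],
       [ 1.28985430e-01,  8.63336031e-03, -9.91608907e-01,
         1.34877996e+03],
       [ 0.00000000e+00,  0.00000000e+00,  0.00000000e+00,
         1.00000000e+00]])}
{'time_s': 0.1, 'qpos': array([-7.83797929e+01,  1.83495949e+01,  8.96984647e+01, -9.52084096e-04,
        7.20442050e+01, -1.14592607e+00]), 'qvel': array([
[... 300 characters left out ...]
0922643e+01,  9.40128975e-04, -1.67233573e+02]), 'force': array([-0.40642395,  0.21517312, -0.46205794]), 'torque': array([-0.04497667,  0.02631312,  0.00744417]), 'gripper_width': 91.29067986941692}
scene vial_reader [(0.75, [339.3, 190.1], 6514)]
scene sample_hatch_press [(0.58, [334.6, 171.2], 802)]
scene sample_hatch_hinge [(0.6, [336.4, 170.9], 762)]
scene power_unit [(0.97, [232.4, 310.0], 7395)]
scene sample_hatch [(0.67, [332.5, 173.7], 835)]
top vial_reader [(0.67, [242.8, 190.7], 4649)]
top sample_hatch_press [(0.83, [238.8, 194.8], 704)]
top sample_hatch_hinge [(0.84, [236.8, 194.5], 654)]
top power_unit [(0.72, [378.4, 194.1], 3716)]
top sample_hatch [(0.91, [235.9, 195.5], 761)]
```

View pics/scene0.png

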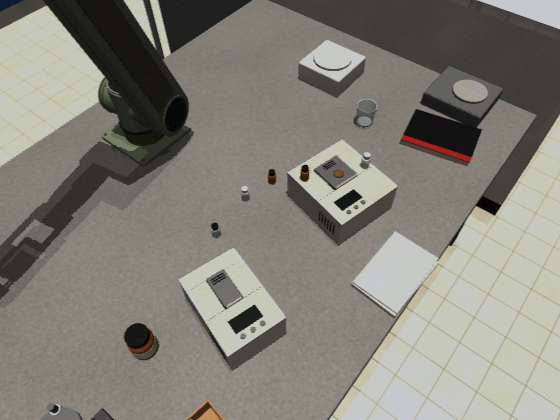

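View pics/top0.png

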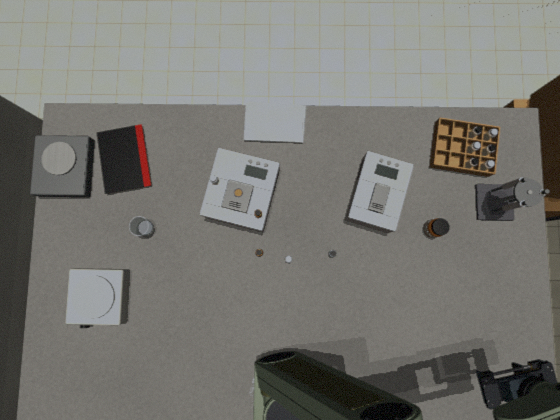

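```bash
cat > h.py <<'E'
import numpy as np,cv2
from workcell import env
def proj(n,P):
    c=env.camera_info(n);P=np.atleast_2d(P);q=P@c['camera_from_world'][:3,:3].T+c['camera_from_world'][:3,3]
    return np.c_[c['fx']*q[:,0]/q[:,2]+c['cx'],c['fy']*q[:,1]/q[:,2]+c['cy']]
def unproj(n,uv,z):
    c=env.camera_info(n);M=c['camera_from_world'];R=M[:3,:3];t=M[:3,3]
    uv=np.atleast_2d(uv);d=np.c_[(uv[:,0]-c['cx'])/c['fx'],(uv[:,1]-c['cy'])/c['fy'],np.ones(len(uv))]@R
    o=-R.T@t
    return o+d*((z-o[2])/d[:,2])[:,None]
E
python3 - <<'E'
import cv2
im=cv2.imread('pics/top0.png');cv2.imwrite('pics/topz.png',cv2.resize(im[140:260,170:330],None,fx=5,fy=5,interpolation=cv2.INTER_CUBIC))
im=cv2.imread('pics/scene0.png');cv2.imwrite('pics/scenez.png',cv2.resize(im[120:240,260:420],None,fx=5,fy=5,interpolation=cv2.INTER_CUBIC))
E
```

```text
(no output)
```

View zoom.

The reader is the left (+y) instrument in the top view, at about (240,190), with its window at (238,193). The power unit is at (380,190). There are deck vials at (214,181) and (258,213).

View pics/topz.png

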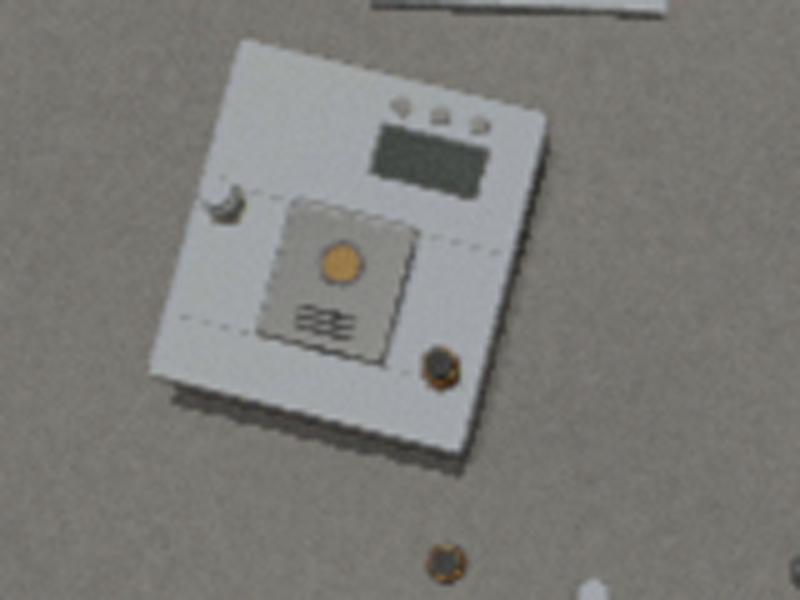

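View pics/scenez.png

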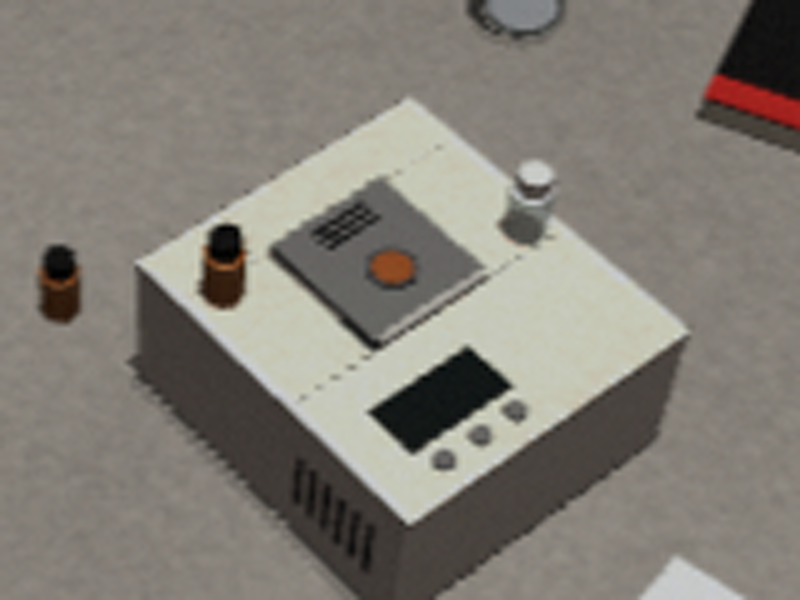

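```bash
python3 - <<'E'
from h import *
for n in("top","scene"):
    m=env.masks_of(n,"sample_hatch")[0]['region'].astype(np.uint8)
    r=cv2.minAreaRect(cv2.findNonZero(m));print(n,r)
    b=cv2.boxPoints(r);print(unproj(n,b,108).round(1).tolist(), unproj(n,[r[0]],108))
    m=env.masks_of(n,"vial_reader")[0]['region'].astype(np.uint8)
    c=max(cv2.findContours(m,0,2)[0],key=cv2.contourArea);
    a=cv2.approxPolyDP(c,5,True)[:,0];print(a.tolist(),unproj(n,a,100).round(0).tolist())
    for l in("deck_vial_a_mid","vial_a_mid"):
      for d in env.masks_of(n,l): print(n,l,round(d['p'],2),d['location'],unproj(n,[d['location']],123 if 'deck' in l else 23).round(0))
E
```

```text
top ((237.17013549804688, 195.61203002929688), (27.054576873779297, 28.922630310058594), 14.931416511535645)
[[582.2, 212.3, 108.0], [670.0, 192.0, 108.0], [649.1, 110.2, 108.0], [561.6, 131.1, 108.0]] [[615.51897283 161.39089526 108.        ]]
[[218, 148], [211, 171], [218, 182], [208, 182], [199, 214], [263, 231], [278, 162]] [[768.0, 227.0, 100.0], [694.0, 247.0, 100.0], [659.0, 223.0, 100.0], [659.0, 255.0, 100.0], [558.0, 279.0, 100.0], [508.0, 80.0, 100.0], [725.0, 37.0, 100.0]]
top deck_vial_a_mid 0.39 [213.7, 178.8] [[665. 233. 123.]]
top deck_vial_a_mid 0.3 [238.2, 196.4] [[611. 156. 123.]]
top vial_a_mid 0.59 [332.8, 254.1] [[ 442. -143.   23.]]
scene ((334.5000305175781, 172.00001525878906), (34.64822769165039, 27.577163696289062), 45.0)
[[562.9, 125.1, 108.0], [563.2, 216.2, 108.0], [665.8, 183.1, 108.0], [662.4, 96.7, 108.0]] [[614.64659634 154.24204642 108.        ]]
[[342, 141], [303, 163], [307, 181], [299, 179], [300, 165], [287, 176], [289, 195], [337, 242], [383, 213], [395, 191], [373, 166], [362, 169], [359, 154]] [[562.0, 269.0, 100.0], [525.0, 134.0, 100.0], [572.0, 89.0, 100.0], [551.0, 82.0, 100.0], [522.0, 123.0, 100.0], [519.0, 70.0, 100.0], [563.0, 23.0, 100.0], [743.0, -19.0, 100.0], [785.0, 124.0, 100.0], [773.0, 204.0, 100.0], [682.0, 243.0, 100.0], [664.0, 215.0, 100.0], [627.0, 256.0, 100.0]]
scene vial_a_mid 0.55 [218.0, 231.6] [[ 453. -144.   23.]]
```

```bash
python3 - <<'E'
from h import *
from scipy.optimize import least_squares
# local pts: FL,FR,RL,RR
C=dict(FL=(-110,100,100),FR=(-110,-100,100),RL=(110,100,100),RR=(110,-100,100),hFL=(-69,40,108),hFR=(-69,-40,108),hRL=(15,40,108),hRR=(15,-40,108),rib=(-53,0,108))
T=dict(RL=(245,40),RR=(547,115),FR=(462,455),FL=(150,373),hRL=(290,198),hRR=(418,230),hFR=(385,362),hFL=(258,332),rib=(326,322))
S=dict(FL=(410,97),RL=(688,332),RR=(410,522),FR=(136,263),hFL=(380,180),hFR=(272,246),hRL=(487,272),hRR=(376,342),rib=(346,225))
def w(p,loc):
    a=p[2];c,s=np.cos(a),np.sin(a);loc=np.array(loc,float);return np.c_[p[0]+c*loc[:,0]-s*loc[:,1],p[1]+s*loc[:,0]+c*loc[:,1],loc[:,2]]
def res(p,use):
    r=[]
    for n,D,o in use:
        px=np.array([D[k] for k in D])/5-.4+o
        r.append((proj(n,w(p,[C[k] for k in D]))-px).ravel())
    return np.concatenate(r)
t=("top",T,np.array([170,140]));s=("scene",S,np.array([260,120]))
for use in([t],[s],[t,s]):
    f=least_squares(res,[630,150,-.2],args=(use,),loss='soft_l1');p=f.x
    print(p,np.degrees(p[2]),np.abs(res(p,use)).max(),np.sqrt(np.mean(res(p,use)**2)),"press",w(p,[(-53,0,108)]),"hinge",w(p,[(15,0,105)]))
st=env.state();print(st['ee_pos'],st['ee_rot'],st['time_s'])
from scipy.spatial.transform import Rotation as R
print(R.from_euler('xyz',st['ee_rot'],degrees=True).as_matrix().round(3))
for n,uv,z in(("top",(440,362),146),("scene",(226,235),146),("top",(226,200),146),("scene",(535,175),146)):
    o=np.array([170,140]) if n=="top" else np.array([260,120]);print(unproj(n,np.array(uv)/5-.4+o,z))
E
```

```text
[ 6.40670220e+02  1.55023856e+02 -2.33688493e-01] -13.389364341654042 0.6903469481644606 0.38407895541517545 press [[589.11081929 167.29692459 108.        ]] hinge [[655.26250314 151.55034643 105.        ]]
[ 6.40206107e+02  1.51942839e+02 -2.36102237e-01] -13.52766173206977 0.9171093383026232 0.4202194414863804 press [[588.67648048 164.34032304 108.        ]] hinge [[654.78996344 148.43411763 105.        ]]
[ 6.40161936e+02  1.53534743e+02 -2.35668632e-01] -13.502817997140083 1.1487716801453303 0.5333682116749633 press [[588.62693894 165.9098819  108.        ]] hinge [[654.74731269 150.03234512 105.        ]]
[ 127.05131946 -560.80779766  213.95747272] [-8.99965788e+01 -1.05391860e-03 -1.67235845e+02] 1.0
[[-0.975 -0.     0.221]
 [-0.221 -0.    -0.975]
 [ 0.    -1.     0.   ]]
[[561.07394504  94.56012314 146.        ]]
[[559.61019149  93.24698349 146.        ]]
[[657.67373438 225.83202792 146.        ]]
[[663.19873538 227.52898843 146.        ]]
```

```bash
python3 -m handwheel '[[0,[0,0,0],[0,-7.08,0]],[0,[0,0,0],[0,-7.08,0]],[0,[0,0,0],[0,-7.08,0]],[0,[0,0,0],[0,-7.08,0]],[0,[0,0,0],[0,-7.08,0]],[0,[0,0,0],[0,-7.08,0]],[0,[0,0,0],[0,-7.08,0]],[0,[0,0,0],[0,-7.08,0]],[0,[0,0,0],[0,-7.08,0]],[0,[0,0,0],[0,0,0]]]' 20
```

```text
time_s: 1.83
ee_pos: [127.0, -560.8, 214.0]
ee_rot: [-90.0, -0.0, -103.4]
force: [-0.3, -0.3, -0.9]
gripper_width: 27.5
```

```bash
python3 -m handwheel '[[0,[-38,0,13],[0,0,0]],[0,[-38,0,13],[0,0,0]],[0,[-38,0,13],[0,0,0]],[0,[-38,0,13],[0,0,0]],[0,[-38,0,13],[0,0,0]],[0,[-38,0,13],[0,0,0]],[0,[-38,0,13],[0,0,0]],[0,[-38,0,13],[0,0,0]],[0,[-38,0,13],[0,0,0]],[0,[-38,0,13],[0,0,0]]]'
```

```text
time_s: 2.67
ee_pos: [342.9, -220.0, 214.3]
ee_rot: [-89.9, -0.0, -103.7]
force: [0.8, 0.4, -0.7]
gripper_width: 0.8
```

```bash
python3 -m handwheel '[[0,[-38,0,13],[0,0,0]],[0,[-38,0,13],[0,0,0]],[0,[-38,0,13],[0,0,0]],[0,[-38,0,13],[0,0,0]],[0,[-38,0,13],[0,0,0]],[0,[-38,0,13],[0,0,0]],[0,[-38,0,13],[0,0,0]],[0,[-38,0,13],[0,0,0]],[0,[-20,0,13],[0,0,0]],[0,[-10,0,8],[0,0,0]]]'
```

```text
time_s: 3.5
ee_pos: [543.5, 76.6, 213.7]
ee_rot: [-90.0, 0.0, -103.5]
force: [-0.1, 0.6, -0.5]
gripper_width: 0.2
```

```bash
python3 -m handwheel '[[0,[-25,0,6],[0,0,0]],[0,[-25,0,6],[0,0,0]],[0,[-25,0,6],[0,0,0]],[0,[-22.3,0,5],[0,0,0]],[0,[0,15,0],[0,0,0]],[0,[0,15,0],[0,0,0]],[0,[0,15,0],[0,0,0]],[0,[0,15,0],[0,0,0]],[0,[0,10,0],[0,0,0]],[0,[0,0,0],[0,0,0]]]'
python3 - <<'E'
from h import *
s=env.state();print(s['ee_pos'],s['ee_rot'],s['force'])
for n in("top","scene"):
    im=env.grab_frame(n)[:,:,::-1].copy();o=(170,140) if n=="top" else (260,120)
    z=cv2.resize(im[o[1]:o[1]+120,o[0]:o[0]+160],None,fx=5,fy=5,interpolation=cv2.INTER_CUBIC)
    for P,c in(((588.6,165.9,108),(0,0,255)),(s['ee_pos'],(0,255,0))):
        q=(proj(n,P)[0]-o+.4)*5;cv2.circle(z,tuple(int(v) for v in q),4,c,-1)
    cv2.imwrite(f"pics/{n}1.png",z)
E
```

```text
time_s: 4.33
ee_pos: [585.4, 161.8, 141.6]
ee_rot: [-90.2, -0.2, -103.6]
force: [-0.7, 0.0, 0.0]
gripper_width: 0.6
[585.42491804 161.80134777 141.60904799] [ -90.24800015   -0.15783722 -103.64171694] [-0.7257713   0.00860177  0.00802061]
```

View pics/scene1.png

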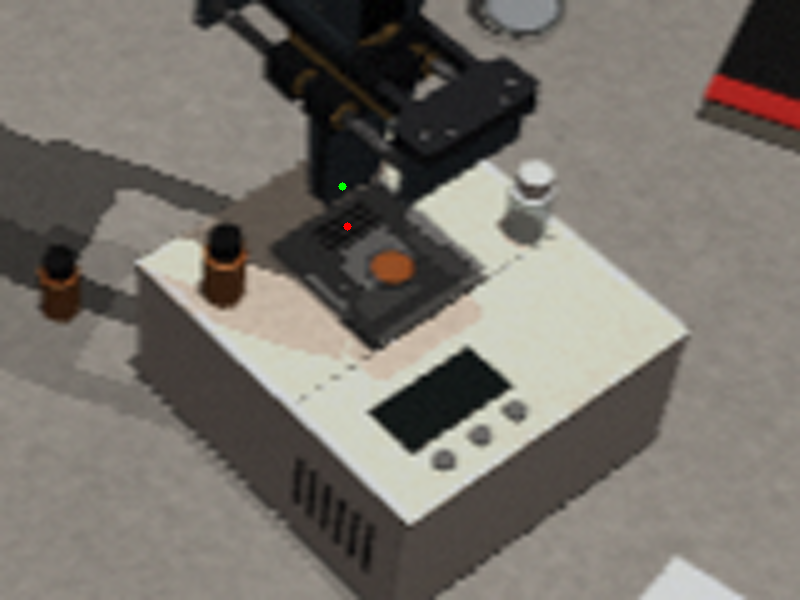

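View pics/top1.png

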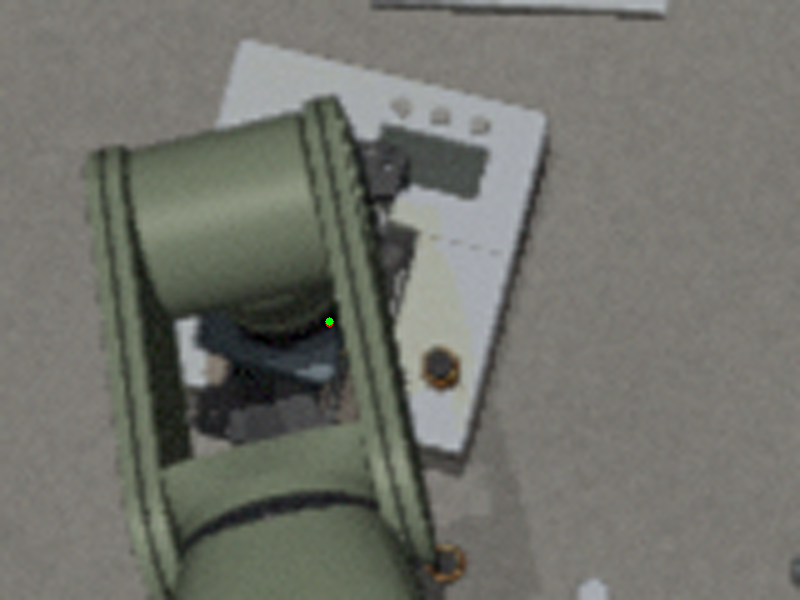

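The scene view shows the closed fingertips above the ribs, with the projected TCP at (342,187) and the press target at (347,227). Both deck vials are clear. Next I'll check that the arm has settled.

```bash
python3 -c "
from h import *
from scipy.spatial.transform import Rotation as R
s=env.state();print(s['ee_pos'],s['time_s'],s['force']);print(R.from_euler('xyz',s['ee_rot'],degrees=True).as_matrix().T@(np.array([588.6,165.9,108])-s['ee_pos']))"
```

```text
[587.07155105 162.51559736 144.10392522] 4.4333 [-0.06775937  0.68039152  0.38488466]
[-3.66001617 36.10277679  0.69104494]
```

```bash
python3 -m handwheel '[[0,[-3.5,8,0.5],[0,0,0]],[0,[0,8,0],[0,0,0]],[0,[0,6,0],[0,0,0]],[0,[0,4,0],[0,0,0]],[0,[0,3,0],[0,0,0]],[0,[0,2,0],[0,0,0]],[0,[0,0,0],[0,0,0]],[0,[0,0,0],[0,0,0]],[0,[0,0,0],[0,0,0]],[0,[0,0,0],[0,0,0]]]'
```

```text
time_s: 5.27
ee_pos: [588.5, 166.4, 113.3]
ee_rot: [-90.0, 0.0, -103.5]
force: [0.5, 0.1, 0.6]
gripper_width: 0.3
```

```bash
python3 -m handwheel '[[0,[0,2,0],[0,0,0]],[0,[0,2,0],[0,0,0]],[0,[0,1,0],[0,0,0]],[0,[0,1,0],[0,0,0]],[0,[0,1,0],[0,0,0]],[0,[0,1,0],[0,0,0]],[0,[0,1,0],[0,0,0]],[0,[0,0,0],[0,0,0]],[0,[0,0,0],[0,0,0]],[0,[0,0,0],[0,0,0]]]'
```

```text
time_s: 6.1
ee_pos: [588.2, 166.4, 103.9]
ee_rot: [-90.0, -0.0, -103.5]
force: [-0.9, 0.5, 1.8]
gripper_width: 0.4
```

```bash
python3 -m handwheel '[[0,[0,0.5,0],[0,0,0]],[0,[0,0.5,0],[0,0,0]],[0,[0,0.5,0],[0,0,0]],[0,[0,0.5,0],[0,0,0]],[0,[0,0,0],[0,0,0]],[0,[0,0,0],[0,0,0]],[0,[0,0,0],[0,0,0]],[0,[0,0,0],[0,0,0]],[0,[0,0,0],[0,0,0]],[0,[0,0,0],[0,0,0]]]'
```

```text
time_s: 6.93
ee_pos: [588.2, 166.3, 101.9]
ee_rot: [-90.0, -0.0, -103.5]
force: [-1.5, 0.7, 2.1]
gripper_width: 0.7
```

```bash
python3 -m handwheel '[[0,[0,0.5,0],[0,0,0]],[0,[0,0.5,0],[0,0,0]],[0,[0,0.5,0],[0,0,0]],[0,[0,0,0],[0,0,0]],[0,[0,0,0],[0,0,0]],[0,[0,0,0],[0,0,0]],[0,[0,0,0],[0,0,0]],[0,[0,0,0],[0,0,0]],[0,[0,0,0],[0,0,0]],[0,[0,0,0],[0,0,0]]]'
```

```text
time_s: 7.77
ee_pos: [588.2, 166.4, 101.6]
ee_rot: [-90.0, 0.0, -103.5]
force: [-4.2, 0.3, 7.7]
gripper_width: 0.7
```

7.7 N and no further travel, so the hatch is at its stop. I'll back off upward now.

```bash
python3 -m handwheel '[[0,[0,-4,0],[0,0,0]],[0,[0,-8,0],[0,0,0]],[0,[0,-12,0],[0,0,0]],[0,[0,-16,0],[0,0,0]],[0,[0,-20,0],[0,0,0]],[0,[0,-20,-5],[0,0,0]],[0,[0,-20,-10],[0,0,0]],[0,[0,-20,-15],[0,0,0]],[0,[0,-15,-20],[0,0,0]],[0,[0,-10,-20],[0,0,0]]]'
python3 - <<'E'
from h import *
im=env.grab_frame("scene")[:,:,::-1].copy()
cv2.imwrite("pics/scene2.png",cv2.resize(im[120:240,260:420],None,fx=5,fy=5,interpolation=cv2.INTER_CUBIC))
E
```

```text
time_s: 8.6
ee_pos: [520.7, 182.8, 247.5]
ee_rot: [-89.8, 0.1, -103.5]
force: [0.4, 0.1, -0.1]
gripper_width: 0.3
```

View pics/scene2.png

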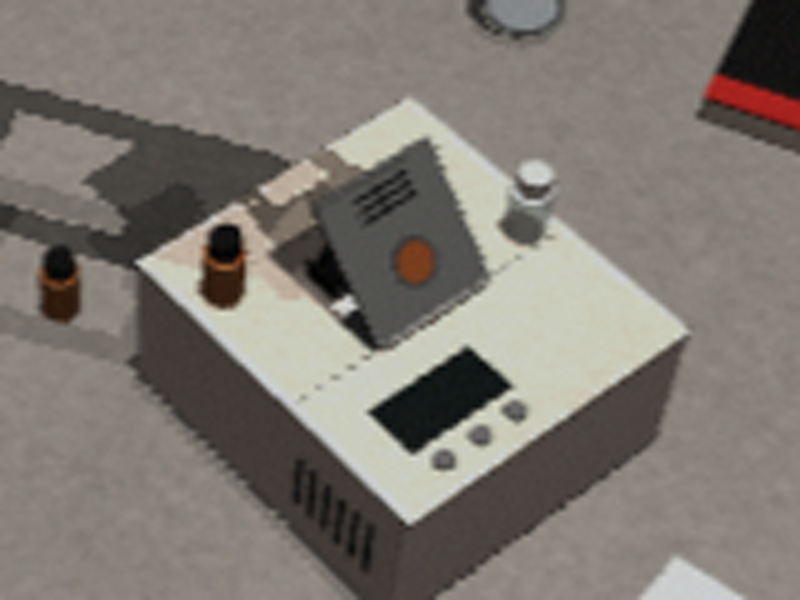

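The hatch is up, with its ribs now at (385,193), and the deck vials haven't moved. I'll move the hand back a little more, let it settle, check again and hand in.

```bash
python3 -m handwheel '[[0,[0,-5,-15],[0,0,0]],[0,[0,-5,-15],[0,0,0]],[0,[0,0,-10],[0,0,0]],[0,[0,0,-5],[0,0,0]],[0,[0,0,0],[0,0,0]],[0,[0,0,0],[0,0,0]],[0,[0,0,0],[0,0,0]],[0,[0,0,0],[0,0,0]],[0,[0,0,0],[0,0,0]],[0,[0,0,0],[0,0,0]]]'
python3 - <<'E'
from h import *
im=env.grab_frame("scene")[:,:,::-1].copy();cv2.imwrite("pics/scene3.png",im)
a=np.radians(-13.503);L=68
for th in(.4,.6,.8):
    x=15-68*np.cos(th)-3*np.sin(th);z=105+68*np.sin(th)+3*np.cos(th)
    print(th,((proj("scene",[640.16+np.cos(a)*x,153.53+np.sin(a)*x,z])[0]-[260,120]+.4)*5).round(0))
E
```

```text
time_s: 9.48
ee_pos: [476.7, 193.1, 255.2]
ee_rot: [-90.0, -0.0, -103.5]
force: [0.0, 0.7, -0.0]
gripper_width: 0.5
0.4 [356. 198.]
0.6 [365. 190.]
0.8 [377. 186.]
```

View pics/scene3.png

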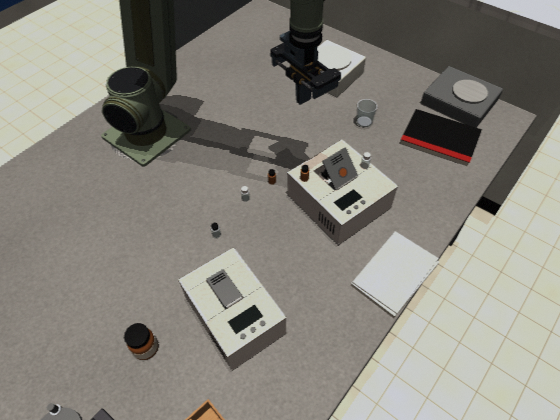

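The reader's hatch stands open around (338,168), the narrow hatch at (225,288) is shut, and every bystander is where it started. The hand is clear.

```bash
python3 -c "
from workcell import env
print(env.job_done())"
```

```text
the job is handed in; nothing more can be done
None
```

The vial reader's sample hatch is standing open and the job is handed in; the motion ended at about 9.5 s of the 38 s allowed.

- **Press:** I pressed once on the ribs with the closed fingertips, down to the stop. The fingertips stopped at z = 101.6 mm with 7.7 N measured upward, a little above the 5 to 6 N given for the stop. I then lifted up and back.
- **Hatch:** In the last picture the ribs appear close to where the geometry puts them at the 0.80 rad open stop, about 10 px off in a 5x zoom.
- **Other items:** By eye in that picture, the narrow hatch is shut and the vials, jar and beaker look unmoved.
- **Hand:** The hand is clear, and the force reading is about zero.
- **Calibration:** The two cameras disagreed by about 3 mm on the sideways position of the press spot, so I used the combined fit. No check failed.

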